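Find the cap that fits the open manifold port and screw it home

TASK

One port of the gas manifold stands open, and only one of the three look-alike screw caps fits its thread. Try the caps on the open stud until you find the one that threads on, and screw it fully home so that its rim sits down on the flange all round; leave the other two caps standing rim-down on the worktop, and do not disturb the glassware and other things around.

Things in the scene. Friction and masses are not known exactly. Their poses are not given: they have to be found in the camera images.
- manifold: Aluminium manifold block fixed to the worktop, 74x190x24 mm (x, y, z), origin at the centre of its underside, z up. Two ports stand on it, 110 mm apart: the open one at its -y end (see port_seat), and one at y = +55 mm closed for good by a fixed cap of the same look as the loose ones, 36 mm high over its flange. A brass hose barb sticks out 24 mm at its +x side.
- port_seat (a point): Centre of the upper face of the open port's round steel flange (56 mm diameter, 30 mm above the worktop), z up. A fixed upright threaded steel stud with a coned nose rises from it, 23 to 30 mm high; two kinds occur, a slender solid one and a stout hollow one. Thread crests 38 mm diameter, tapering off towards the top, 23 mm over the flange. Right-hand thread (clockwise seen from above screws on).
- stud_axis (a point): Point on the stud's axis 20 mm above port_seat. Very coarse three-start thread, 30 mm of descent a turn. The matching cap, centred and lowered, first rests on the thread with its rim 8 to 21 mm above the flange, as its teeth happen to lie; turned clockwise under a light push it winds down, about 7 mm in 1.5 rad, until its rim meets the flange; it stays where left. If it starts crooked, wind it back off and start again at another angle.
- cap_1: Grey ribbed plastic screw cap, closed flat top, 49 mm outside diameter, 36 mm high, about 60 g, standing mouth down. Origin: centre of the rim's underside, z up along its axis. Open inside, with small thread teeth 6 mm above the rim. Grip it 9 mm or more above the rim, to clear the flange.
- cap_2: Screw cap that looks exactly like cap_1, same outside sizes and origin. The three caps differ only inside, in teeth and core, so only one matches the stud; which one varies from run to run and must be found by trial.
- cap_3: Screw cap that looks exactly like cap_1, same outside sizes and origin. A cap that does not match rests on top of the stud with its rim 15 to 22 mm above the flange and when turned just spins there or binds, going down no more than 5 mm; it then lifts straight off.
- vial: Small white bottle with black cap, 22 mm diameter, 46 mm high, loose; origin at the centre of its underside. A bystander.
- beaker: Clear beaker, 57 mm diameter, 70 mm high, loose; origin at the centre of its underside. A bystander.
- amber_bottle: Amber bottle with black cap, 42 mm diameter, 89 mm high, loose; origin at the centre of its underside. A bystander.
- timer: White countdown timer, 35x64x57 mm (x, y, z), loose; origin at the centre of its underside. A bystander.
- tape: Roll of label tape lying flat, 82 mm diameter, 19 mm high, loose; origin at the centre of its underside. A bystander.
Not all that is in view belongs to the job. What is shaped like the cap_3 but green or orange is not meant.

How it is judged:
At the end, for the whole second after the job is handed in: One cap is screwed fully home on the open port (rim within 2 mm of the flange, centred within 3 mm, tilted less than 0.06 rad); the other two stand upright, rim down, on the worktop itself (origin within 4 mm of its height, tilt below 0.08 rad); all at rest (((z of cap_1 in the frame of port_seat between -0.003 and 0.002 m and horizontal distance between cap_1 and port_seat below 0.003 m and angle between cap_1's own z axis and vertical below 0.06 rad and height (world z) of cap_2 between -0.004 and 0.004 m and angle between each of cap_2, cap_3's own z axis and vertical below 0.08 rad and height (world z) of cap_3 between -0.004 and 0.004 m and linear speed of each of cap_1, cap_2, cap_3 below 0.02 m/s) or (z of cap_2 in the frame of port_seat between -0.003 and 0.002 m and horizontal distance between cap_2 and port_seat below 0.003 m and angle between cap_2's own z axis and vertical below 0.06 rad and height (world z) of cap_1 between -0.004 and 0.004 m and angle between each of cap_1, cap_3's own z axis and vertical below 0.08 rad and height (world z) of cap_3 between -0.004 and 0.004 m and linear speed of each of cap_1, cap_2, cap_3 below 0.02 m/s) or (z of cap_3 in the frame of port_seat between -0.003 and 0.002 m and horizontal distance between cap_3 and port_seat below 0.003 m and angle between cap_3's own z axis and vertical below 0.06 rad and height (world z) of cap_1 between -0.004 and 0.004 m and angle between each of cap_1, cap_2's own z axis and vertical below 0.08 rad and height (world z) of cap_2 between -0.004 and 0.004 m and linear speed of each of cap_1, cap_2, cap_3 below 0.02 m/s))); the robot touches nothing.
It fails at once if vial pushed more than 30 mm away or tipped over (distance of vial from where it was at the start of the episode above 0.03 m or angle between vial's own z axis and vertical above 0.5 rad).
It fails at once if beaker pushed more than 30 mm away or tipped over (distance of beaker from where it was at the start of the episode above 0.03 m or angle between beaker's own z axis and vertical above 0.5 rad).
It fails at once if amber bottle pushed more than 30 mm away or tipped over (distance of amber_bottle from where it was at the start of the episode above 0.03 m or angle between amber_bottle's own z axis and vertical above 0.5 rad).
It fails at once if timer pushed more than 30 mm away or tipped over (distance of timer from where it was at the start of the episode above 0.03 m or angle between timer's own z axis and vertical above 0.5 rad).
It fails at once if tape pushed more than 30 mm away or tipped over (distance of tape from where it was at the start of the episode above 0.03 m or angle between tape's own z axis and vertical above 0.5 rad).
It also fails if it takes over 72 s, if anything falls off the work surface, if the arm or the gripper's body presses on something with over 40 N, if the wrist force passes 120 N, or if a joint passes its speed limit or range.

ROBOT

A 6-joint arm with a two-finger parallel gripper is mounted at the origin on a cart in front of the work surface, level with it; the furniture and walls round the work are solid. World frame = base frame: x ahead of the robot, y to its left, z up, the work surface at z = 0. Lengths are in m, angles in rad, forces in N, time in s.
With the tool pointing down it reaches from about 0.3 to 0.775 m from the base axis. Payload 14.6 kg.
Tool frame: the origin (TCP) lies on the centre line of the jaws, within the pads' length; the fingertips stand 14 mm ahead of it and the grasp point (between the pads) lies 5 mm behind it; x points along the fingers, y is the direction in which the jaws open and shut, and the axes are right-handed (so a half turn about x gives the same grasp; the last joint's range is limited). The gripper opens to 94 mm and grips with 3 to 60 N. Pads are 16 mm wide; open, the fingers measure 119 mm over their backs; the gripper's body (75 mm by 177 mm) begins 78 mm behind the grasp point.
Start: joints at [-1.214, 0.3, 1.521, -0, 1.321, -0.067], TCP at [0.226, -0.501, 0.219] pointing down, gripper open.
Joint ranges: [-3.03, 3.03], [-0.79, 2.21], [0.23, 2.52], [-1.04, 4.18], [0, 3.07], [-2.55, 2.55]. Speed limits (rad/s): [2.22, 2.22, 2.57, 3.14, 3.14, 3.14].

INTERFACE

Orientations are given as [roll, pitch, yaw] about the fixed x, y, z axes, in that order (R = Rz(yaw) Ry(pitch) Rx(roll)).
In Python, from station import * gives the robot as it stands. The module is installed in compiled form; this text tells all that it offers.
- The arm moves only by the shell command python3 -m handwheel 'ROWS' [FORCE]. ROWS is JSON, a list of rows, each a list of 3 entries, a list of its own where there are three numbers: the shift along the tool's x, y, z in mm, then the turn about the tool's x in rad, then the gripper command: -1 is fully open, 1 is shut, values between are in proportion. In form: [[[dx, dy, dz], spin, gripper], ...]. A call has exactly 5 rows; each row is the pose to reach, as a shift and turn from the pose measured when the call began, along the tool's axes at that moment; what a row does not reach only later rows make up. A row lasts 1/10 s, in which the tool goes at most 50 mm and 8.59 degrees, less where a joint would pass 70% of its speed; a pose out of reach is approached as far as the arm can. A call with a gripper value outside its range is refused whole. The fingers move at their own pace and stop on an object; FORCE is the grip in N (left out, the last holds). Time passes only in rows, so rows that repeat a pose let the fingers close, or fill a call up. It gives the time, the measured TCP pose, the force and the opening at its end, in the units of the state.
- get_obs(): the state, without advancing time (a new reading comes with each control period).
- camera(name): name is "scene" or "side" or "wrist"; returns (picture, depth): 420x560x3 uint8, blue, green, red; 420x560 float32, m along the optical axis (not along the pixel's ray), 0 where there is no reading.
- camera_info(name): a dict with "fx", "fy", "cx", "cy" (pixels), "extrinsics" (4x4, takes a point from camera to world coordinates). Camera axes: x right, y down, z forward; pixel columns grow to the right and rows downward; lengths in m; the calibration is good to about 2 mm. A picture is of the moment at which its call begins: read the wrist's pose just before it. camera_info takes no time and is no camera call; for the wrist camera it gives the pose at the moment of the call.
- hand_in(): hands the job in, once; it reports no verdict.
The state is a dict: "time_s": time; "qpos": joint angles; "joint_vel": joint speeds; "tau": joint torques, N m; "ee_pos": TCP position; "eef_rot": TCP orientation; "force": force on the tool from outside, world axes, zero at the start; "moment": the same for the moment, N m; "grip_width": finger opening in m.
Only numpy, scipy, OpenCV 4.12 (cv2) and the standard library are available. Lean on these libraries where they do the work, as an engineer would, in place of code of your own. Each camera call takes 0.05 s, during which the arm holds its last target. There are 200 camera calls.

## Working session

There is one attempt and no reset: what is moved stays moved. The work goes in short steps, Python scripts to look and compute and a shell command to move; the robot and the scene stay as the last step left them, time stands still between calls to the robot, and variables do not carry over. Pictures are saved under pics/ and viewed, about 8 in all and at most 12, crops included, and the job is handed in when it is done.

```bash
mkdir -p pics
cat > h.py <<'E'
from station import *
import numpy as np, cv2
from scipy.spatial.transform import Rotation as R
def shot(n,f):
    i=camera_info(n); p,d=camera(n); cv2.imwrite(f'pics/{f}.png',p); np.save(f'pics/{f}.npy',d); return p,d,i
def world(i,d,u,v,z=None):
    E=np.array(i["extrinsics"]); r=np.array([(u-i["cx"])/i["fx"],(v-i["cy"])/i["fy"],1.])
    if z is None: return E[:3,:3]@(r*d[int(v),int(u)])+E[:3,3]
    w=E[:3,:3]@r; return E[:3,3]+w*(z-E[2,3])/w[2]
def cloud(i,d):
    E=np.array(i["extrinsics"]); v,u=np.indices(d.shape)
    P=np.stack([(u-i["cx"])/i["fx"]*d,(v-i["cy"])/i["fy"]*d,d],-1)
    return P@E[:3,:3].T+E[:3,3]
E
python3 - <<'E'
from h import *
o=get_obs(); print(o)
a=[]
for n in("scene","side"):
    p,d,i=shot(n,n+"0"); print(n,np.round(i["extrinsics"],3).tolist(),i["fx"],i["cx"],i["cy"])
E
```

```text
{'time_s': 0.0, 'qpos': array([-1.21359199e+00,  3.00483439e-01,  1.52161401e+00, -1.15705640e-05,
        1.32069299e+00, -6.65963857e-02]), 'joint_vel': array([ 0.00097203,  0.00100416,  0.00076526, -0.00120131, -0.00028773,
       -0.00043092]), 'tau': array([ 2.29265161e-04, -5.31799507e+01, -3.52732408e+01,  7.08829612e-02,
        2.43914605e-02, -1.20249942e-04]), 'ee_pos': array([ 0.22608117, -0.50110149,  0.21886562]), 'eef_rot': array([-1.62803642,  1.56959849,  1.93735983]), 'force': array([-1.08068448,  0.16028491, -0.3303266 ]), 'moment': array([-0.01509278,  0.0317681 ,  0.02405832]), 'grip_width': 0.09414761260718281}
scene [[0.832, -0.345, 0.434, -0.027], [-0.555, -0.493, 0.671, -0.903], [-0.017, -0.799, -0.601, 0.895], [0.0, 0.0, 0.0, 1.0]] 446.89892652622194 275.3096150947574 211.7226971171047
side [[-0.986, -0.106, 0.127, 0.443], [-0.165, 0.65, -0.742, 0.956], [-0.004, -0.753, -0.658, 0.893], [0.0, 0.0, 0.0, 1.0]] 430.62910118129116 278.55373309843884 209.59986777579496
```

View pics/scene0.png

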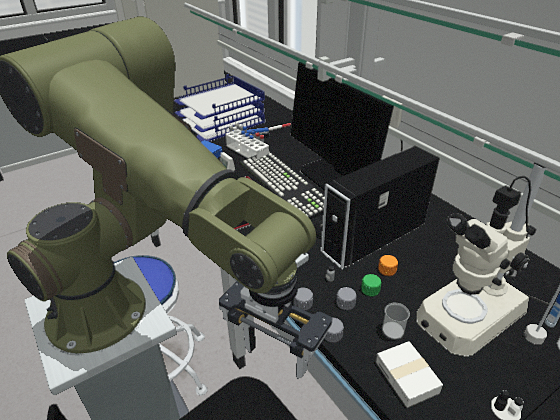

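View pics/side0.png

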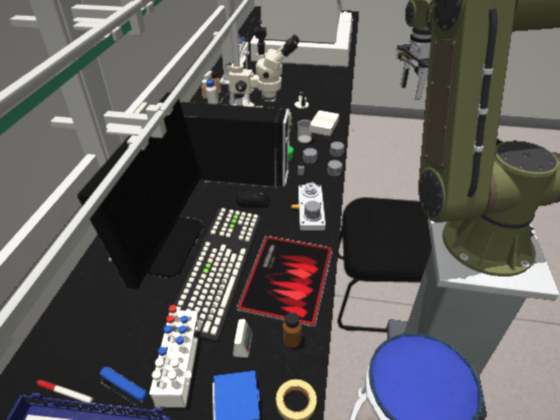

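The side view shows three loose grey caps at about (310,156), (337,148) and (335,168). The manifold has its open stud at (312,190) and its fixed cap at (313,210). Things I could mistake for a cap are the fixed cap, the green cap (291,152), and the green (371,285) and orange (388,265) caps in the scene view. I'll choose the three loose grey ones and check them in a crop.

Run:
```python
from h import *
p=cv2.imread('pics/side0.png');d=np.load('pics/side0.npy');i=camera_info("side")
W=cloud(i,d)
crop=p[110:240,265:365]; cv2.imwrite('pics/c1.png',cv2.resize(crop,None,fx=5,fy=4.6,interpolation=cv2.INTER_CUBIC))
for lo,hi in((.03,.042),(.042,.075)):
    m=((W[...,2]>lo)&(W[...,2]<hi)&(d>0)).astype(np.uint8); m[:100]=0; m[:,:240]=0;m[:,350:]=0; m[235:]=0
    n,l,s,c=cv2.connectedComponentsWithStats(m)
    for k in range(1,n):
        if s[k,4]>12:
            q=W[l==k]; print(lo,c[k].round(),s[k,4],q.min(0).round(3),q.max(0).round(3),p[l==k].mean(0).round())
hsv=cv2.cvtColor(p,cv2.COLOR_BGR2HSV)
for u,v in((310,152),(337,145),(335,164),(311,186),(313,205),(304,130),(300,169)): print(u,v,W[v,u].round(3))
```

```text
0.03 [324. 120.] 341 [ 0.468 -0.646  0.03 ] [ 0.567 -0.51   0.042] [235. 243. 246.]
0.03 [305. 134.] 37 [ 0.561 -0.473  0.03 ] [ 0.61  -0.44   0.042] [126. 128. 129.]
0.03 [337. 146.] 93 [ 0.436 -0.422  0.03 ] [ 0.483 -0.367  0.042] [141. 136. 138.]
0.03 [290. 150.] 35 [ 0.612 -0.363  0.03 ] [ 0.633 -0.315  0.041] [ 80. 170.  55.]
0.03 [310. 152.] 98 [ 0.528 -0.36   0.03 ] [ 0.575 -0.31   0.041] [142. 137. 139.]
0.03 [335. 164.] 108 [ 0.436 -0.301  0.03 ] [ 0.481 -0.25   0.041] [144. 139. 140.]
0.03 [301. 167.] 19 [ 0.563 -0.256  0.031] [ 0.581 -0.236  0.042] [103. 106. 106.]
0.03 [262. 179.] 115 [ 0.615 -0.161  0.03 ] [ 0.763 -0.146  0.042] [28. 27. 28.]
0.03 [310. 192.] 83 [ 0.499 -0.138  0.03 ] [ 0.552 -0.09   0.042] [190. 186. 185.]
0.03 [251. 194.] 221 [ 0.667 -0.098  0.03 ] [ 0.746 -0.042  0.041] [39. 39. 39.]
0.03 [312. 217.] 68 [ 0.481 -0.015  0.03 ] [0.535 0.018 0.042] [114. 112. 112.]
0.042 [305. 126.] 178 [ 0.559 -0.501  0.042] [ 0.616 -0.439  0.073] [109. 112. 113.]
0.042 [264. 173.] 388 [ 0.615 -0.243  0.042] [ 0.762 -0.143  0.075] [29. 28. 28.]
0.042 [301. 163.] 15 [ 0.565 -0.252  0.042] [ 0.579 -0.238  0.05 ] [42. 42. 43.]
0.042 [311. 187.] 89 [ 0.507 -0.142  0.042] [ 0.542 -0.1    0.057] [188. 184. 183.]
0.042 [312. 208.] 235 [ 0.484 -0.036  0.042] [0.533 0.015 0.071] [136. 133. 134.]
310 152 [ 0.55  -0.336  0.035]
337 145 [ 0.458 -0.388  0.041]
335 164 [ 0.457 -0.274  0.036]
311 186 [ 0.524 -0.124  0.048]
313 205 [ 0.506 -0.011  0.067]
304 130 [ 0.586 -0.448  0.056]
300 169 [ 0.574 -0.243  0.024]
```

View pics/c1.png

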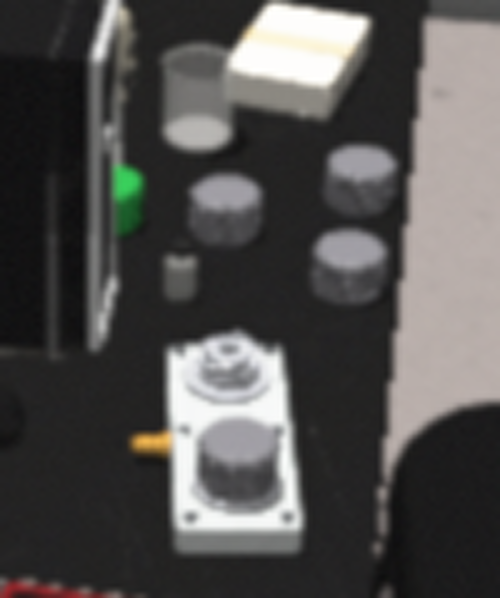

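The crop confirms the three grey loose caps, the open stud at the far (-y) end of the manifold and the vial near cap A. The PC tower at x of about 0.61 stands close to the work, so I'll check how far it reaches before moving.

```bash
cat >> h.py <<'E'
def go(x,y,z,yaw=None):
    """print shift in tool axes (mm) and spin to reach TCP x,y,z with jaw axis (tool y) at heading yaw"""
    o=get_obs(); M=R.from_euler('xyz',o["eef_rot"]).as_matrix()
    s=M.T@(np.array([x,y,z])-o["ee_pos"])*1000
    jy=np.arctan2(M[1,1],M[0,1]); sp=0
    if yaw is not None:
        c=[-( (yaw+k*np.pi-jy+np.pi)%(2*np.pi)-np.pi) for k in(0,1)]
        sp=sorted(c,key=abs)
    print('t',round(o["time_s"],2),'shift',s.round(1),'jaw',round(jy,3),'spin options',np.round(sp,3),'q6',round(o["qpos"][5],2),'tcp',o["ee_pos"].round(4),'w',round(o["grip_width"],4),'F',o["force"].round(1),'tilt',np.arccos(-M[2,0]).round(3))
E
python3 - <<'E'
from h import *
for n in("side","scene"):
    i=camera_info(n);d=np.load(f'pics/{n}0.npy');W=cloud(i,d)
    m=(d>0)&(W[...,2]>.08)&(W[...,0]>.55)&(W[...,0]<.85)&(W[...,1]>-.45)&(W[...,1]<0)
    q=W[m]; print(n,len(q))
    for y in np.arange(-.45,0,.05):
        k=q[(q[:,1]>=y)&(q[:,1]<y+.05)]
        if len(k): print(round(y,2),k[:,0].min().round(3),np.percentile(k[:,0],2).round(3),k[:,2].max().round(3))
M=R.from_euler('xyz',get_obs()["eef_rot"]).as_matrix();print(M.round(2).tolist())
E=np.array(camera_info("wrist")["extrinsics"]);print(E.round(3).tolist())
go(.458,-.30,.25,1.57)
E
```

```text
side 5258
-0.45 0.829 0.83 0.444
-0.4 0.829 0.829 0.445
-0.35 0.829 0.829 0.445
-0.3 0.829 0.829 0.445
-0.25 0.614 0.616 0.444
-0.2 0.614 0.616 0.444
-0.15 0.615 0.65 0.445
-0.1 0.83 0.83 0.445
-0.05 0.829 0.83 0.445
scene 8176
-0.45 0.827 0.829 0.666
-0.4 0.827 0.829 0.665
-0.35 0.828 0.829 0.665
-0.3 0.828 0.829 0.666
-0.25 0.613 0.617 0.666
-0.2 0.612 0.615 0.666
-0.15 0.774 0.801 0.663
-0.1 0.829 0.829 0.655
-0.05 0.829 0.83 0.444
[[-0.0, 0.41, -0.91], [0.0, -0.91, -0.41], [-1.0, -0.0, -0.0]]
[[0.412, -0.879, -0.239, 0.295], [-0.911, -0.398, -0.107, -0.469], [-0.001, 0.262, -0.965, 0.385], [0.0, 0.0, 0.0, 1.0]]
t 0.1 shift [ -30.9  -88.  -294.1] jaw -1.147 spin options [ 0.425 -2.717] q6 -0.07 tcp [ 0.2261 -0.5012  0.219 ] w 0.0935 F [-0.4 -0.3 -0.5] tilt 0.001
```

Tower face is at x≥0.613, y −0.25…−0.145, so I'll keep jaw headings between about 0.5 and 2.0 near the stud. Now I move over the caps for a wrist view.

```bash
python3 -m handwheel '[[[0,-17,-61],-0.15,-1],[[0,-34,-122],-0.3,-1],[[0,-50,-183],-0.45,-1],[[0,-66,-244],-0.6,-1],[[0,-83,-305],-0.75,-1]]'
python3 -m handwheel '[[[0,0,0],-0.15,-1],[[0,0,0],-0.3,-1],[[0,0,0],-0.45,-1],[[0,0,0],-0.6,-1],[[0,0,0],-0.75,-1]]'
python3 -m handwheel '[[[0,0,0],-0.15,-1],[[0,0,0],-0.3,-1],[[0,0,0],-0.45,-1],[[0,0,0],-0.6,-1],[[0,0,0],-0.75,-1]]'
python3 -c "
from h import *
go(.47,-.30,.22,1.57)"
```

```text
time_s: 0.6
ee_pos: [0.4201, -0.3405, 0.2189]
eef_rot: [-2.276, 1.57, 2.045]
force: [-0.6, -1.3, -0.2]
grip_width: 0.0939
time_s: 1.1
ee_pos: [0.4201, -0.3404, 0.2186]
eef_rot: [-2.895, 1.569, 2.177]
force: [-0.2, 0.1, 0.7]
grip_width: 0.094
time_s: 1.6
ee_pos: [0.42, -0.3403, 0.2182]
eef_rot: [2.676, 1.568, 2.215]
force: [0.5, 0.4, 0.2]
grip_width: 0.094
t 1.6 shift [-1.8 58.4 26.8] jaw 1.109 spin options [-0.461  2.681] q6 -1.86 tcp [ 0.42   -0.3403  0.2182] w 0.094 F [0.5 0.4 0.2] tilt 0.003
```

```bash
python3 -m handwheel '[[[-1,30,14],-0.15,-1],[[-2,58,27],-0.3,-1],[[-2,58,27],-0.46,-1],[[-2,58,27],-0.46,-1],[[-2,58,27],-0.46,-1]]' >/dev/null
python3 - <<'E'
from h import *
p,d,i=shot("wrist","w1"); W=cloud(i,d)
go(.458,-.274,.1,1.57)
for lo,hi in((.031,.042),(.045,.075)):
    m=((W[...,2]>lo)&(W[...,2]<hi)&(d>0)&(W[...,0]<.6)&(W[...,1]>-.43)).astype(np.uint8)
    n,l,s,c=cv2.connectedComponentsWithStats(m)
    for k in range(1,n):
        if s[k,4]>100:
            q=W[l==k]; mi,ma=np.percentile(q,1,0),np.percentile(q,99,0); print(lo,c[k].round(),s[k,4],mi.round(4),ma.round(4),'ctr',((mi+ma)/2).round(4))
            cs,_=cv2.findContours((l==k).astype(np.uint8),0,2); (u,v),r=cv2.minEnclosingCircle(max(cs,key=len)); z=np.median(q[:,2]); print('   circ',round(u),round(v),round(r),z.round(4),world(i,d,u,v,z).round(4),'diam mm',round(2*r*d[l==k].mean()/i["fx"]*1000,1))
E
```

```text
t 2.15 shift [120.2  26.3 -11.6] jaw 1.565 spin options [-0.005  3.136] q6 -2.2 tcp [ 0.4696 -0.3007  0.2201] w 0.0941 F [-0.1 -0.3 -0.3] tilt 0.003
0.031 [199. 178.] 1497 [ 0.4347 -0.4178  0.0318] [ 0.4799 -0.3724  0.0391] ctr [ 0.4573 -0.3951  0.0354]
   circ 200 178 23 0.0372 [ 0.4567 -0.3947  0.0372] diam mm 50.8
0.031 [306. 177.] 1490 [ 0.4344 -0.2989  0.0322] [ 0.4796 -0.2533  0.0389] ctr [ 0.457  -0.2761  0.0355]
   circ 306 177 22 0.0371 [ 0.4564 -0.2765  0.0371] diam mm 49.3
0.031 [522. 214.] 389 [ 0.4815 -0.0382  0.031 ] [ 0.5326 -0.0019  0.0419] ctr [ 0.5071 -0.02    0.0365]
   circ 530 217 25 0.0352 [ 0.5043 -0.0173  0.0352] diam mm 57.7
0.031 [432. 228.] 479 [ 0.4988 -0.1473  0.031 ] [ 0.5503 -0.0976  0.0418] ctr [ 0.5245 -0.1224  0.0364]
   circ 437 232 24 0.0318 [ 0.5238 -0.1213  0.0318] diam mm 56.4
0.031 [254. 254.] 1247 [ 0.5267 -0.3606  0.0318] [ 0.5718 -0.3148  0.0388] ctr [ 0.5492 -0.3377  0.0353]
   circ 254 254 21 0.037 [ 0.548  -0.3377  0.037 ] diam mm 48.9
0.031 [327. 267.] 123 [ 0.5611 -0.258   0.0312] [ 0.5778 -0.2387  0.0415] ctr [ 0.5694 -0.2484  0.0363]
   circ 328 270 8 0.0344 [ 0.5698 -0.2486  0.0344] diam mm 20.2
0.045 [542. 225.] 1584 [ 0.4829 -0.0371  0.0454] [ 0.5293 -0.0073  0.0684] ctr [ 0.5061 -0.0222  0.0569]
   circ 545 226 26 0.0656 [ 0.5043 -0.0248  0.0656] diam mm 55.4
0.045 [444. 239.] 771 [ 0.5067 -0.1388  0.0452] [ 0.5416 -0.1038  0.0551] ctr [ 0.5241 -0.1213  0.0501]
   circ 444 237 18 0.0522 [ 0.5222 -0.1234  0.0522] diam mm 40.2
0.045 [330. 275.] 121 [ 0.5642 -0.2549  0.0455] [ 0.5785 -0.2407  0.0489] ctr [ 0.5714 -0.2478  0.0472]
   circ 330 275 6 0.0473 [ 0.5704 -0.248   0.0473] diam mm 14.9
```

View pics/w1.png

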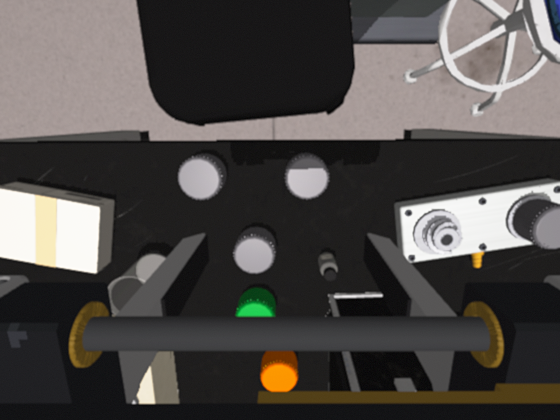

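The wrist view shows caps B at (200,178), C at (306,177) and A at (254,254), with the stud at (440,235). Diameters and heights match the description. I'll grasp C first.

```bash
python3 -m handwheel '[[[40,12,-6],0,-1],[[80,25,-12],0,-1],[[120,25,-12.5],0,-1],[[150,25,-12.5],0,-1],[[170,25,-12.5],0,-1]]' >/dev/null
python3 -m handwheel '[[[14,0,0],0,-1],[[24,0,0],0,-1],[[24,0,0],0,0.2],[[24,0,0],0,1],[[24,0,0],0,1]]' 25
python3 -m handwheel '[[[0,0,0],0,1],[[0,0,0],0,1],[[0,0,0],0,1],[[0,0,0],0,1],[[0,0,0],0,1]]' 25
python3 -c "
from h import *
go(.457,-.276,.15,1.57)"
```

```text
time_s: 3.15
ee_pos: [0.4561, -0.2754, 0.025]
eef_rot: [2.338, 1.567, 2.327]
force: [0.4, -0.4, -0.3]
grip_width: 0.0733
time_s: 3.65
ee_pos: [0.4563, -0.2754, 0.0253]
eef_rot: [2.31, 1.567, 2.299]
force: [-0.3, 0.4, 4.7]
grip_width: 0.0487
t 3.65 shift [-124.7   -0.3    0.5] jaw 1.56 spin options [-0.01   3.131] q6 -2.17 tcp [ 0.4563 -0.2754  0.0253] w 0.0487 F [-0.3  0.4  4.7] tilt 0.003
```

```bash
python3 -m handwheel '[[[-40,0,0],0,1],[[-75,20,15],0,1],[[-105,40,30],0,1],[[-105,55,44],0,1],[[-105,55,44],0,1]]'
python3 - <<'E'
from h import *
p,d,i=shot("wrist","w2"); W=cloud(i,d)
go(.524,-.122,.13,2.0)
def fit(q):
    A=np.c_[2*q[:,:2],np.ones(len(q))]; s=np.linalg.lstsq(A,(q[:,:2]**2).sum(1),rcond=None)[0]; return s[:2].round(4),np.sqrt(s[2]+s[0]**2+s[1]**2).round(4)
near=(d>0)&(np.hypot(W[...,0]-.524,W[...,1]+.122)<.04)
for lo,hi in((.028,.033),(.045,.07)):
    m=(near&(W[...,2]>lo)&(W[...,2]<hi)).astype(np.uint8); n,l,s,c=cv2.connectedComponentsWithStats(m); k=1+s[1:,4].argmax(); q=W[l==k]
    mi,ma=np.percentile(q,.5,0),np.percentile(q,99.5,0); print(lo,c[k].round(),s[k,4],mi.round(4),ma.round(4),((mi+ma)/2).round(4),np.percentile(q[:,2],[5,50,95]).round(4))
    if lo<.04:
        h=cv2.convexHull(np.argwhere(l==k)[:,::-1].astype(np.int32))[:,0]; el=cv2.fitEllipse(h); print(el,world(i,d,*el[0],.030).round(4))
crop=p[int(c[k][1])-70:int(c[k][1])+70,int(c[k][0])-90:int(c[k][0])+90]; cv2.imwrite('pics/c2.png',cv2.resize(crop,None,fx=4,fy=4))
E
```

```text
time_s: 4.15
ee_pos: [0.5023, -0.2198, 0.1309]
eef_rot: [1.988, 1.569, 1.979]
force: [-0.2, -0.5, -2.0]
grip_width: 0.0487
t 4.2 shift [ 0.2 98.7 21.8] jaw 1.561 spin options [-0.439  2.703] q6 -2.04 tcp [ 0.5012 -0.2205  0.1301] w 0.0487 F [-0.5 -0.3 -1.1] tilt 0.004
0.028 [390. 224.] 1225 [ 0.4975 -0.1477  0.0283] [ 0.5519 -0.0935  0.0327] [ 0.5247 -0.1206  0.0305] [0.0297 0.0311 0.0322]
((396.4291687011719, 231.72605895996094), (58.479610443115234, 64.10808563232422), 65.19991302490234) [ 0.5242 -0.1205  0.03  ]
0.045 [404. 240.] 1382 [ 0.5063 -0.1386  0.0452] [ 0.5417 -0.1027  0.0559] [ 0.524  -0.1206  0.0505] [0.0462 0.0524 0.0543]
```

View pics/c2.png

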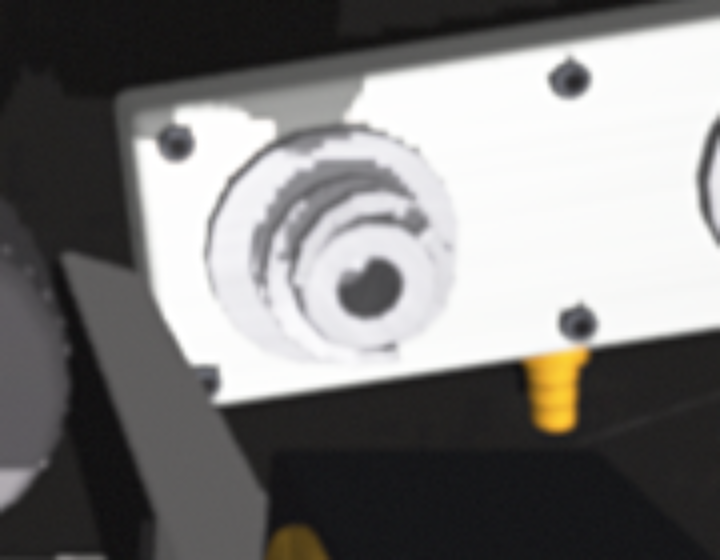

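The stud is the stout hollow kind, with its axis at (0.5242, −0.1206) and its top at z≈0.054. I'll carry C above it with the jaw heading at 2.0.

```bash
python3 -m handwheel '[[[0,33,7],-0.15,1],[[0,66,15],-0.3,1],[[0,100,22.7],-0.44,1],[[0,100,22.7],-0.44,1],[[0,100,22.7],-0.44,1]]'
python3 -c "
from h import *
go(.524,-.1205,.080,2.0)"
```

```text
time_s: 4.7
ee_pos: [0.5244, -0.121, 0.1296]
eef_rot: [2.088, 1.566, 2.518]
force: [-0.2, -0.2, -0.7]
grip_width: 0.049
t 4.7 shift [49.6  0.4 -0. ] jaw 2.001 spin options [ 1.000e-03 -3.141e+00] q6 -2.3 tcp [ 0.5244 -0.121   0.1296] w 0.049 F [-0.2 -0.2 -0.7] tilt 0.005
```

```bash
python3 -m handwheel '[[[15,0,0],0,1],[[30,0,0],0,1],[[42,0,0],0,1],[[48,0,0],0,1],[[48,0,0],0,1]]'
python3 -m handwheel '[[[1.5,0,0],0,1],[[3,0,0],0,1],[[4.5,0,0],0,1],[[6,0,0],0,1],[[6,0,0],0,1]]'
python3 -c "
from h import *
go(.524,-.1205,.080,2.0)"
```

```text
time_s: 5.2
ee_pos: [0.5237, -0.1213, 0.0808]
eef_rot: [2.174, 1.565, 2.603]
force: [-0.1, -0.6, -0.2]
grip_width: 0.0488
time_s: 5.7
ee_pos: [0.5236, -0.1213, 0.0747]
eef_rot: [2.18, 1.565, 2.609]
force: [-0.5, -0.7, -0.9]
grip_width: 0.0492
t 5.7 shift [-5.3  0.6  0.6] jaw 2.0 spin options [-0.     3.141] q6 -2.3 tcp [ 0.5236 -0.1213  0.0747] w 0.0492 F [-0.5 -0.7 -0.9] tilt 0.006
```

```bash
python3 -m handwheel '[[[1,0.5,0.5],0,1],[[2,0.5,0.5],0,1],[[3,0.5,0.5],0,1],[[3,0.5,0.5],0,1],[[3,0.5,0.5],0,1]]'
python3 -m handwheel '[[[1,0,0],0,1],[[2,0,0],0,1],[[3,0,0],0,1],[[3,0,0],0,1],[[3,0,0],0,1]]'
```

```text
time_s: 6.2
ee_pos: [0.5241, -0.1206, 0.0722]
eef_rot: [2.137, 1.565, 2.566]
force: [-0.8, 1.4, 4.9]
grip_width: 0.0489
time_s: 6.7
ee_pos: [0.5255, -0.1208, 0.0711]
eef_rot: [1.391, 1.569, 1.82]
force: [-0.7, 1.7, 16.5]
grip_width: 0.0489
```

```bash
python3 -m handwheel '[[[0,0,0],0.15,1],[[0.5,0,0],0.3,1],[[1,0,0],0.45,1],[[1.5,0,0],0.6,1],[[2.2,0,0],0.75,1]]'
python3 -m handwheel '[[[0,0,0],0.15,1],[[0.5,0,0],0.3,1],[[1,0,0],0.45,1],[[1.5,0,0],0.6,1],[[2,0,0],0.75,1]]'
python3 -c "
from h import *
go(.524,-.1205,.080,2.0);print(get_obs()['moment'])"
```

```text
time_s: 7.2
ee_pos: [0.5264, -0.1207, 0.0703]
eef_rot: [1.027, 1.568, 0.7]
force: [-1.3, 4.3, 13.5]
grip_width: 0.0489
time_s: 7.7
ee_pos: [0.529, -0.1209, 0.0702]
eef_rot: [1.068, 1.562, -0.008]
force: [11.1, -4.1, 5.4]
grip_width: 0.0484
t 7.7 shift [-9.8 -4.1 -2.7] jaw 0.495 spin options [-1.505  1.636] q6 -0.79 tcp [ 0.529  -0.1209  0.0702] w 0.0484 F [11.1 -4.1  5.4] tilt 0.009
[-1.00208841 -2.23237822  0.17294267]
```

```bash
python3 -m handwheel '[[[-4,0,0],-0.1,1],[[-10,-4,-2.7],-0.25,1],[[-14,-4,-2.7],-0.4,1],[[-14,-4,-2.7],-0.55,1],[[-14,-4,-2.7],-0.7,1]]'
python3 - <<'E'
from h import *
go(.5242,-.1206,.074,1.7)
p,d,i=shot("wrist","w3")
E
```

```text
time_s: 8.2
ee_pos: [0.524, -0.1204, 0.0841]
eef_rot: [0.361, 1.562, -0.009]
force: [0.0, -0.5, -0.7]
grip_width: 0.0488
t 8.2 shift [10.1 -0.1  0.2] jaw 1.201 spin options [-0.499  2.642] q6 -1.5 tcp [ 0.524  -0.1204  0.0841] w 0.0488 F [ 0.  -0.5 -0.7] tilt 0.009
```

View pics/w3.png

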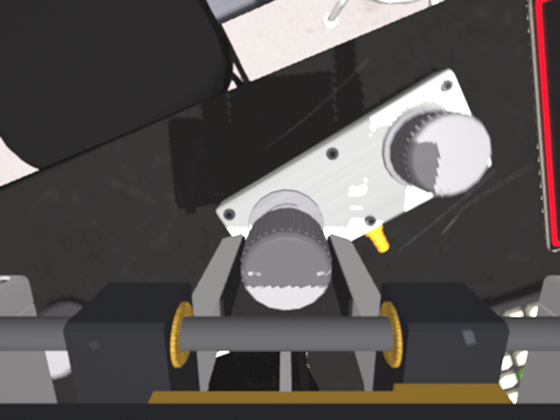

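The cap still sits between the jaws at about (287,265). I'll check its tilt and centring from the depth data.

```bash
cat >> h.py <<'E'
def captop(d,i,x,y,zr):
    """plane tilt and centre of a horizontal cap top near x,y with z range"""
    W=cloud(i,d); m=(d>0)&(np.hypot(W[...,0]-x,W[...,1]-y)<.032)&(W[...,2]>zr[0])&(W[...,2]<zr[1]); q=W[m]
    for _ in range(4):
        A=np.c_[q[:,:2]-[x,y],np.ones(len(q))]; s=np.linalg.lstsq(A,q[:,2],rcond=None)[0]; r=q[:,2]-A@s; q=q[abs(r)<max(.0012,1.5*r.std())]
    mi,ma=np.percentile(q,.7,0),np.percentile(q,99.3,0)
    print('captop n',len(q),'slope',s[:2].round(3),'z0',s[2].round(4),'ctr',((mi+ma)/2).round(4),'size',(ma-mi).round(4))
E
python3 - <<'E'
from h import *
i=camera_info("wrist"); d=np.load('pics/w3.npy')
captop(d,i,.524,-.1204,(.085,.11)); captop(d,i,.508,-.011,(.058,.075))
E
```

```text
captop n 4958 slope [-0.083  0.033] z0 0.0989 ctr [ 0.5262 -0.12    0.0986] size [0.0433 0.0455 0.005 ]
captop n 4562 slope [0.001 0.005] z0 0.067 ctr [ 0.5061 -0.0124  0.067 ] size [0.0431 0.0435 0.0023]
```

The cap slid about 4 mm up and tilted 0.09 rad in the fingers, while staying about 19 mm over the flange through 1.5 rad of turning. That suggests a non-match. I'll put it back on the worktop and try the next cap with a firmer grip.

```bash
python3 -c "
from h import *
go(.457,-.276,.105,1.57)"
```

```text
t 8.25 shift [ -21.5 -169.2   -7.7] jaw 1.211 spin options [-0.359  2.782] q6 -1.51 tcp [ 0.524  -0.1204  0.0841] w 0.0486 F [ 1.   0.1 -1.1] tilt 0.009
```

```bash
python3 -m handwheel '[[[-21,-20,0],0,1],[[-22,-65,-3],-0.12,1],[[-22,-110,-6],-0.24,1],[[-22,-150,-7],-0.36,1],[[-22,-169,-8],-0.36,1]]'
python3 -m handwheel '[[[30,0,0],0,1],[[60,0,0],0,1],[[74,0,0],0,1],[[79,0,0],0,1],[[80,0,0],0,1]]'
python3 -m handwheel '[[[1,0,0],0,1],[[1,0,0],0,0.3],[[1,0,0],0,-0.2],[[1,0,0],0,-0.7],[[1,0,0],0,-1]]'
python3 -m handwheel '[[[-30,0,0],0,-1],[[-60,0,0],0,-1],[[-90,-10,0],0,-1],[[-90,-40,0],0,-1],[[-90,-70,0],0,-1]]'
python3 - <<'E'
from h import *
go(.457,-.395,.025,1.57)
p,d,i=shot("wrist","w4")
captop(d,i,.457,-.276,(.03,.045)); captop(d,i,.457,-.395,(.03,.045)); captop(d,i,.549,-.337,(.03,.045))
E
```

```text
time_s: 8.75
ee_pos: [0.4554, -0.2782, 0.1055]
eef_rot: [-0.051, 1.562, -0.052]
force: [0.8, 0.4, -1.2]
grip_width: 0.0488
time_s: 9.25
ee_pos: [0.4564, -0.2782, 0.0257]
eef_rot: [-0.047, 1.562, -0.049]
force: [-0.1, -0.2, -0.2]
grip_width: 0.0486
time_s: 9.75
ee_pos: [0.4565, -0.2783, 0.025]
eef_rot: [-0.073, 1.562, -0.075]
force: [-0.0, -0.2, 0.6]
grip_width: 0.0689
time_s: 10.25
ee_pos: [0.456, -0.3492, 0.1164]
eef_rot: [-0.2, 1.56, -0.2]
force: [-1.3, -0.2, 0.1]
grip_width: 0.0941
t 10.25 shift [ 91.5 -45.6   0. ] jaw 1.57 spin options [ 0.    -3.141] q6 -2.29 tcp [ 0.456  -0.3492  0.1164] w 0.0941 F [-1.3 -0.2  0.1] tilt 0.011
captop n 2067 slope [0.006 0.   ] z0 0.0371 ctr [ 0.4558 -0.2777  0.0371] size [0.0408 0.0435 0.0023]
captop n 2204 slope [ 0.005 -0.002] z0 0.0372 ctr [ 0.4573 -0.3956  0.0372] size [0.0433 0.0435 0.0023]
captop n 894 slope [ 0.035 -0.004] z0 0.0372 ctr [ 0.5386 -0.3379  0.0368] size [0.0226 0.0432 0.0027]
```

```bash
python3 -m handwheel '[[[20,-30,1],0,-1],[[45,-46,1],0,-1],[[75,-46,1],0,-1],[[88,-46,1],0,-1],[[91,-46,1],0,-1]]' 
python3 -m handwheel '[[[0,0,0],0,0],[[0,0,0],0,1],[[0,0,0],0,1],[[0,0,0],0,1],[[0,0,0],0,1]]' 55
python3 -m handwheel '[[[0,0,0],0,1],[[0,0,0],0,1],[[-30,0,0],0,1],[[-60,0,0],0,1],[[-85,0,0],0,1]]' 55
python3 - <<'E'
from h import *
go(.5242,-.1206,.115,2.0)
E
```

```text
time_s: 10.8
ee_pos: [0.4568, -0.3984, 0.0237]
eef_rot: [-0.118, 1.562, -0.12]
force: [0.2, 0.1, 0.1]
grip_width: 0.0939
time_s: 11.3
ee_pos: [0.4569, -0.3985, 0.0242]
eef_rot: [-0.168, 1.561, -0.171]
force: [0.1, -0.7, -0.1]
grip_width: 0.0573
time_s: 11.8
ee_pos: [0.4561, -0.3984, 0.1106]
eef_rot: [-0.19, 1.561, -0.193]
force: [-0.2, -0.3, -1.2]
grip_width: 0.0472
t 11.8 shift [ -4.2 278.   67.3] jaw 1.568 spin options [-0.432  2.71 ] q6 -2.35 tcp [ 0.4561 -0.3984  0.1106] w 0.0472 F [-0.2 -0.3 -1.2] tilt 0.01
```

```bash
python3 -m handwheel '[[[-4,45,11],0,1],[[-4,90,22],0,1],[[-4,135,33],0,1],[[-4,180,44],0,1],[[-4,220,54],-0.1,1]]'
python3 -c "
from h import *
go(.5242,-.1206,.115,2.0)"
```

```text
time_s: 12.3
ee_pos: [0.5108, -0.1765, 0.1149]
eef_rot: [-0.295, 1.561, -0.197]
force: [0.6, 0.6, -1.0]
grip_width: 0.0474
t 12.3 shift [-0.1 54.4 18.8] jaw 1.669 spin options [-0.331  2.811] q6 -2.07 tcp [ 0.5108 -0.1765  0.1149] w 0.0474 F [ 0.6  0.6 -1. ] tilt 0.01
```

```bash
python3 -m handwheel '[[[0,27,9],-0.12,1],[[0,54,19],-0.24,1],[[0,54,19],-0.33,1],[[10,54,19],-0.33,1],[[20,54,19],-0.33,1]]'
python3 - <<'E'
from h import *
go(.5242,-.1206,.077,2.0)
p,d,i=shot("wrist","w5"); z=get_obs()["ee_pos"]; captop(d,i,z[0],z[1],(z[2]+.003,z[2]+.022))
E
```

```text
time_s: 12.8
ee_pos: [0.5245, -0.1212, 0.0941]
eef_rot: [-0.623, 1.561, -0.198]
force: [0.6, -0.2, -0.3]
grip_width: 0.0475
t 12.8 shift [17.1  0.8 -0.2] jaw 1.996 spin options [-0.004  3.137] q6 -2.29 tcp [ 0.5245 -0.1212  0.0941] w 0.0475 F [ 0.6 -0.2 -0.3] tilt 0.01
captop n 5174 slope [ 0.006 -0.003] z0 0.1067 ctr [ 0.5245 -0.121   0.1067] size [0.0433 0.0461 0.0023]
```

```bash
python3 -m handwheel '[[[9,0.4,0],0,1],[[17,0.7,0],0,1],[[18.5,0.7,0],0,1],[[20,0.7,0],0,1],[[20,0.7,0],0,1]]'
python3 -m handwheel '[[[1,0,0],0,1],[[2,0,0],0,1],[[3,0,0],0,1],[[3,0,0],0,1],[[3,0,0],0,1]]'
python3 -c "
from h import *
go(.5242,-.1206,.07,2.0)"
```

```text
time_s: 13.35
ee_pos: [0.5236, -0.1204, 0.0723]
eef_rot: [-0.509, 1.563, -0.085]
force: [-1.9, 4.6, 7.9]
grip_width: 0.0469
time_s: 13.85
ee_pos: [0.5246, -0.1213, 0.0699]
eef_rot: [-0.621, 1.56, -0.198]
force: [3.8, -4.7, 4.9]
grip_width: 0.0472
t 13.85 shift [-0.1  0.8 -0. ] jaw 1.994 spin options [-0.006  3.135] q6 -2.29 tcp [ 0.5246 -0.1213  0.0699] w 0.0472 F [ 3.8 -4.7  4.9] tilt 0.011
```

```bash
python3 -m handwheel '[[[0.8,0.5,0],0.15,1],[[1.5,0.5,0],0.3,1],[[2.2,0.5,0],0.45,1],[[2.9,0.5,0],0.6,1],[[3.6,0.5,0],0.75,1]]'
python3 - <<'E'
from h import *
go(.5242,-.1206,.07,2.0)
p,d,i=shot("wrist","w6"); z=get_obs()["ee_pos"]; captop(d,i,z[0],z[1],(z[2]+.003,z[2]+.022))
E
```

```text
time_s: 14.35
ee_pos: [0.5245, -0.1208, 0.0663]
eef_rot: [0.147, 1.56, -0.185]
force: [-4.1, 5.9, 8.6]
grip_width: 0.0474
t 14.35 shift [-3.7  0.1 -0.3] jaw 1.239 spin options [-0.761  2.381] q6 -1.53 tcp [ 0.5245 -0.1208  0.0663] w 0.0474 F [-4.1  5.9  8.6] tilt 0.011
captop n 5181 slope [ 0.007 -0.001] z0 0.0791 ctr [ 0.5245 -0.1199  0.079 ] size [0.0434 0.0451 0.0023]
```

Cap B follows the thread: 3.6 mm of descent in 0.75 rad, level and with low force. I'll continue.

```bash
python3 -m handwheel '[[[0.7,0,0],0.15,1],[[1.4,0,0],0.3,1],[[2.1,0,0],0.45,1],[[2.9,0,0],0.6,1],[[3.6,0,0],0.75,1]]'
python3 - <<'E'
from h import *
go(.5242,-.1206,.07,2.0)
p,d,i=shot("wrist","w7"); z=get_obs()["ee_pos"]; captop(d,i,z[0],z[1],(z[2]+.003,z[2]+.025))
E
```

```text
time_s: 14.9
ee_pos: [0.5233, -0.12, 0.0608]
eef_rot: [1.066, 1.564, -0.017]
force: [1.6, 5.8, -11.8]
grip_width: 0.0471
t 14.9 shift [-9.2  0.6  1. ] jaw 0.488 spin options [-1.512  1.629] q6 -0.78 tcp [ 0.5233 -0.12    0.0608] w 0.0471 F [  1.6   5.8 -11.8] tilt 0.007
captop n 5137 slope [0.003 0.013] z0 0.0733 ctr [ 0.5226 -0.12    0.0733] size [0.0448 0.0437 0.0024]
```

```bash
python3 -m handwheel '[[[0,0,0],0,0],[[0,0.5,0.5],0,-0.6],[[0,0.5,0.5],-0.15,-0.6],[[0,0.5,0.5],-0.3,-0.6],[[0,0.5,0.5],-0.45,-0.6]]'
python3 -m handwheel '[[[0,0,0],-0.15,-0.6],[[0,0,0],-0.3,-0.6],[[0,0,0],-0.45,-0.6],[[0,0,0],-0.6,-0.6],[[0,0,0],-0.75,-0.6]]'
python3 - <<'E'
from h import *
go(.5242,-.1206,.0608,2.0)
p,d,i=shot("wrist","w8"); captop(d,i,.5235,-.1205,(.063,.085))
E
```

```text
time_s: 15.45
ee_pos: [0.5242, -0.1206, 0.061]
eef_rot: [0.541, 1.563, -0.092]
force: [0.1, 0.3, 0.3]
grip_width: 0.074
time_s: 15.95
ee_pos: [0.5244, -0.121, 0.0614]
eef_rot: [-0.257, 1.562, -0.141]
force: [0.4, -1.0, 0.7]
grip_width: 0.0754
t 15.95 shift [ 0.6  0.4 -0.2] jaw 1.687 spin options [-0.313  2.829] q6 -1.98 tcp [ 0.5244 -0.121   0.0614] w 0.0754 F [ 0.4 -1.   0.7] tilt 0.008
captop n 4848 slope [0.009 0.018] z0 0.0696 ctr [ 0.5233 -0.1203  0.0695] size [0.0431 0.0434 0.0027]
```

```bash
python3 -m handwheel '[[[2,0,-0.4],-0.15,-0.6],[[4,0,-0.4],-0.3,-0.6],[[4,0,-0.4],-0.3,0.3],[[4,0,-0.4],-0.3,1],[[4,0,-0.4],-0.3,1]]' 50
python3 -m handwheel '[[[0,0,0],0,1],[[0.7,0,0],0.15,1],[[1.4,0,0],0.3,1],[[2.1,0,0],0.45,1],[[2.6,0,0],0.6,1]]' 50
python3 - <<'E'
from h import *
go(.5242,-.1206,.0608,2.0);print(get_obs()["moment"])
p,d,i=shot("wrist","w9"); captop(d,i,.5235,-.1205,(.060,.08))
E
```

```text
time_s: 16.5
ee_pos: [0.5242, -0.1211, 0.0577]
eef_rot: [-0.579, 1.562, -0.156]
force: [0.4, -0.1, -0.4]
grip_width: 0.0544
time_s: 17.0
ee_pos: [0.5247, -0.1213, 0.0556]
eef_rot: [-0.001, 1.561, -0.187]
force: [1.4, -0.3, 6.2]
grip_width: 0.0482
t 17.0 shift [-5.3  0.6 -0.5] jaw 1.385 spin options [-0.615  2.527] q6 -1.68 tcp [ 0.5247 -0.1213  0.0556] w 0.0482 F [ 1.4 -0.3  6.2] tilt 0.01
[-0.25927749 -0.27823789 -0.00492166]
captop n 5189 slope [0.014 0.012] z0 0.0675 ctr [ 0.5237 -0.1201  0.0675] size [0.0432 0.0473 0.0026]
```

```bash
python3 -m handwheel '[[[0.3,0.3,0],0.15,1],[[0.6,0.6,0],0.3,1],[[0.9,0.6,0],0.45,1],[[0.9,0.6,0],0.55,1],[[0.9,0.6,0],0.55,1]]' 50
python3 - <<'E'
from h import *
go(.5242,-.1206,.0608,2.0);print(get_obs()["moment"])
p,d,i=shot("wrist","w10"); captop(d,i,.5235,-.1205,(.060,.08))
E
```

```text
time_s: 17.55
ee_pos: [0.5252, -0.1208, 0.0554]
eef_rot: [0.546, 1.56, -0.204]
force: [-0.5, 1.8, 6.3]
grip_width: 0.0486
t 17.55 shift [-5.4 -0.5 -0.8] jaw 0.821 spin options [-1.179  1.963] q6 -1.12 tcp [ 0.5252 -0.1208  0.0554] w 0.0486 F [-0.5  1.8  6.3] tilt 0.011
[-0.15309311  0.43689283 -0.11629   ]
captop n 5181 slope [0.015 0.008] z0 0.0674 ctr [ 0.5239 -0.1195  0.0674] size [0.0443 0.044  0.0026]
```

The cap has bottomed out: no further descent, and the fingers slip on it. I'll release, retreat up and check.

```bash
python3 -m handwheel '[[[0,0,0],0,0.2],[[0,0,0],0,-0.4],[[0,0,0],0,-1],[[0,0,0],0,-1],[[-5,0,0],0,-1]]'
python3 -m handwheel '[[[-20,0,0],-0.1,-1],[[-45,0,0],-0.2,-1],[[-70,0,0],-0.3,-1],[[-100,0,0],-0.4,-1],[[-100,0,0],-0.5,-1]]'
python3 -m handwheel '[[[0,-40,0],0,-1],[[0,-60,0],0,-1],[[0,-60,0],0,-1],[[0,-60,0],0,-1],[[0,-60,0],0,-1]]'
python3 - <<'E'
from h import *
go(.5242,-.1206,.0608,2.0)
p,d,i=shot("wrist","w11")
for x,y,z in((.5242,-.1206,.067),(.507,-.012,.067),(.456,-.278,.037)): captop(d,i,x,y,(z-.008,z+.01))
p,d,i=shot("side","s2")
for x,y,z in((.5242,-.1206,.067),(.507,-.012,.067),(.456,-.278,.037),(.549,-.337,.037)): captop(d,i,x,y,(z-.008,z+.01))
a=cv2.imread('pics/w11.png'); b=cv2.resize(p[110:240,265:365],None,fx=3.23,fy=3.23); 
cv2.imwrite('pics/f.png',np.hstack([cv2.resize(a,(470,352)),cv2.resize(b,(271,352))]))
E
```

```text
time_s: 18.1
ee_pos: [0.5248, -0.1207, 0.0601]
eef_rot: [0.555, 1.561, -0.191]
force: [-0.2, 0.1, -0.2]
grip_width: 0.0774
time_s: 18.6
ee_pos: [0.5252, -0.1209, 0.1643]
eef_rot: [0.011, 1.555, -0.231]
force: [0.1, -0.8, 0.5]
grip_width: 0.0942
time_s: 19.1
ee_pos: [0.511, -0.1784, 0.1643]
eef_rot: [0.02, 1.555, -0.221]
force: [1.1, -0.4, 0.4]
grip_width: 0.0941
t 19.1 shift [103.5  59.2  -2.7] jaw 1.329 spin options [-0.671  2.471] q6 -1.74 tcp [ 0.511  -0.1784  0.1643] w 0.0941 F [ 1.1 -0.4  0.4] tilt 0.016
captop n 1955 slope [ 0.001 -0.001] z0 0.0671 ctr [ 0.5245 -0.1202  0.0671] size [0.0435 0.0435 0.0022]
captop n 2234 slope [0.004 0.006] z0 0.067 ctr [ 0.5073 -0.0125  0.067 ] size [0.0438 0.0435 0.0024]
captop n 1724 slope [ 0.001 -0.005] z0 0.0373 ctr [ 0.4577 -0.2773  0.0373] size [0.0435 0.0436 0.0024]
captop n 81 slope [ 0.021 -0.044] z0 0.067 ctr [ 0.5254 -0.1182  0.0667] size [0.0468 0.0427 0.0049]
captop n 86 slope [-0.031 -0.027] z0 0.0665 ctr [ 0.5081 -0.0105  0.0664] size [0.0447 0.0463 0.0036]
captop n 57 slope [ 0.01  -0.043] z0 0.0372 ctr [ 0.4588 -0.2731  0.0371] size [0.0445 0.0445 0.0045]
captop n 28 slope [-0.237 -0.043] z0 0.04 ctr [ 0.5626 -0.3297  0.0359] size [0.0239 0.0454 0.0069]
```

View pics/f.png

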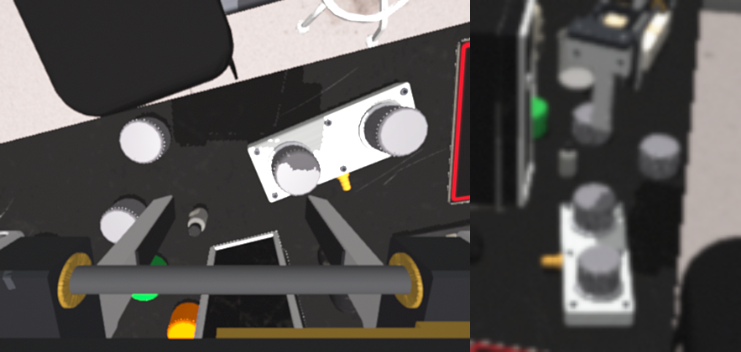

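The picture shows the cap on the open port at (297,170), level with the fixed cap at (395,130). The loose caps stand at (145,142) and (122,222), and the vial is upright at (197,220). The gripper is clear.

```bash
python3 -c "
from station import *
print(hand_in())"
```

```text
the job is handed in; nothing more can be done
None
```

The matching cap is screwed fully home on the open port, and I handed the job in at about 19 s of the 72 s allowed; the hand-in reports no verdict.

- **First cap:** the one nearest the stud stayed about 19 mm above the flange through 1.5 rad of turning. It slipped and tilted in the fingers, so I put it back upright on the worktop. I tried it only once, with a light 25 N grip.
- **Second cap:** the one farthest from the stud, gripped at 55 N, wound down about 3.6 mm in the first 0.75 rad. After one regrip it stopped going down.
- **Third cap:** I never touched it.

**Last checks, wrist camera:**
- **Seated cap:** its top is at z = 0.0671 m, against 0.0670 m for the fixed cap on the same block, with a slope of about 0.001. Its centre is less than 1 mm from the measured stud axis.
- **First cap:** it stands level on the worktop, top at z = 0.037 m. The cameras read about 1 mm high throughout.

**Checks that disagreed or were weak:**
- The side camera's fits were coarse, with few pixels. They differed by 2–4 mm in position and up to about 0.05 in slope for the seated and first caps.
- Its fit of the untouched third cap failed because the gripper hid part of it.
- For the surrounding objects I relied on the final picture, which shows the vial standing upright, and on keeping the moves well clear. I did not measure the positions of the beaker, bottle, timer or tape again.

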